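# Take the snap-in guard off a bench ioniser

## Task

The bench ioniser is lying on its back for cleaning: take off its blue louvred guard. Squeeze the orange snap tab gently towards the grip rib until its hook is clear of the catch, swing that end of the guard up and draw the lugs out of their slots without forcing anything, then carry the guard to the empty white tray, set it down flat in it right way up (louvred face up), do not drop it, and let go. Leave the other things on the bench where they are.

Things in the scene. Friction and masses are not known exactly. Their poses are not given: they have to be found in the camera images.
- ioniser: cream bench ioniser lying on its back in a blue cradle, fixed to the bench: 150 mm (x) by 124 mm (y), rim 75 mm high. Origin: centre of its underside, on the bench; x runs from the tab end to the lug end, z up.
- guard: dark blue louvred guard, 127 mm (x) by 108 mm (y), 20 mm deep, about 0.11 kg, seated in the ioniser's mouth, face flush with the rim, about 1 mm play all round. Origin: centre of its underside, 55 mm above the bench when seated; set down, it stands flat on it. Axes as the ioniser's: z out of the louvred face (up), -x to the tab, +x to the lugs. Over 10 N between guard and ioniser breaks a part.
- tab (a joint): orange sprung snap tab at the guard's -x end, 24 mm wide, standing 20 mm up from the louvred face, outer face 62.5 mm from the guard's centre: how far it is pressed in towards the rib (+x), m, 0 = relaxed. It gives about 1.3 N per mm; pressing it in 4 to 8 mm with 6 to 12 N frees its hook (it differs from unit to unit); above 16 N it cracks.
- rib (a point): middle of the far (+x) face of the guard's fixed grip rib, 30 mm wide, standing 20 mm up from the louvred face, 30 mm from the guard's centre on the -x side; this point is 12 mm above the face. Tab and rib are squeezed together along x between two fingers.
- pinch (a point): point on the guard midway between the two faces to squeeze (tab's outer face, rib's far face; 32.5 mm apart while relaxed), 12 mm above the louvred face. The rib does not give, so the hand must follow towards it by half the tab's travel until no side force is left: a squeeze off to one side wedges the guard in the ioniser.
- lip (a point): lower edge of the ioniser's catch lip, in the rim behind the tab, under which the hook sits (1.5 mm below it).
- lugs (a point): point on the guard, 67.5 mm from its centre on the +x side, 12.5 mm above its underside: the guard swings about the line along y through it. Two lugs here, 14 mm wide, reach 5 mm under the ioniser's lip: with the hook free, raise the tab end 10 to 15 degrees about this line, then draw the guard 8 mm or more towards the tab end (-x) and lift.
- tray: empty white tray, fixed, 250 mm (x) by 190 mm (y) outside, 30 mm high, walls and floor 3 mm. Origin: centre of its underside.
- brush: bystander: hand brush lying on the bench, 170 mm.
- dispenser: bystander: white bottle, 130 mm high.
- barrel0: bystander: metal lens barrel, 22 mm across and 22 mm high.
- barrel1: bystander: as barrel0.
- barrel2: bystander: as barrel0.
- tweezers: bystander: steel tweezers, 125 mm.
- driver: bystander: red screwdriver, 160 mm.
Things that resemble listed ones, but are neither listed nor needed, are in the scene too. There is more than one size of the guard; the job needs the largest.

How it is judged:
On the way, in this order (a step that is already met when the one before it is completed fails the run):
1. the tab is pressed in by the fingers while the guard is still seated (value of joint tab above 0.003 m and contact force between the fingers and guard above 1 N and z of guard in the frame of ioniser below 0.062 m), for 0.2 s.
2. the held guard is off the ioniser, lugs out, above the rim (z of guard in the frame of ioniser above 0.085 m and contact force between guard and ioniser below 0.1 N and contact force between the fingers and guard above 1 N), for 0.2 s.
3. the guard is set down on the tray's floor while still held (z of guard in the frame of tray below 0.012 m and horizontal distance between guard and tray below 0.1 m and angle between guard's own z axis and vertical below 0.15 rad and contact force between the fingers and guard above 0.5 N), for 0.05 s.
At the end, for the whole second after the job is handed in: the guard lies at rest flat on the floor of the white tray (within 5 mm and 3.4 degrees), wholly inside it, louvred face up, let go (z of guard in the frame of tray below 0.008 m and angle between guard's own z axis and vertical below 0.06 rad and horizontal distance between guard and tray below 0.1 m and linear speed of guard below 0.02 m/s); the robot touches nothing.
It fails at once if the tab is squeezed harder than 16 N (it cracks) (contact force between the fingers and tab above 16 N).
It fails at once if the guard is forced against the ioniser with more than 10 N (catch, lugs or rim break) (contact force between guard and ioniser above 10 N).
It fails at once if a bystander is moved more than 20 mm (distance of any of brush, dispenser, barrel0, barrel1, barrel2, tweezers, driver from where it was at the start of the episode above 0.02 m).
It also fails if it takes over 66 s, if anything falls off the work surface, if the arm or the gripper's body presses on something with over 40 N, if the wrist force passes 120 N, or if a joint passes its speed limit or range.

## Robot

A 6-joint arm with a two-finger parallel gripper is mounted at the origin on the work surface. World frame = base frame: x ahead of the robot, y to its left, z up, the work surface at z = 0. Lengths are in m, angles in rad, forces in N, time in s.
With the tool pointing down it reaches from about 0.275 to 0.775 m from the base axis. Payload 14.6 kg.
Tool frame: the origin (TCP) lies at the very end of the fingers, on their centre line; the grasp point (between the pads) lies 19 mm behind it; z points along the fingers, y is the line along which they close (so a half turn about z gives the same grasp; the last joint's range is limited). The gripper opens to 85 mm and grips with 20 to 120 N. Pads are 22 mm wide; open, the fingers measure 114 mm over their backs; the gripper's body (76 mm by 85 mm) begins 54 mm behind the grasp point. The pads swing forward as they close: fully open they stand 13 mm farther back than shut.
Start: joints at [1.049, 0.263, -0.048, 1.259, 0, 1.415], TCP at [0.188, 0.49, 0.231] pointing down, gripper open.
Joint ranges: [-2.65, 2.65], [-0.89, 1.7], [-1.18, 1.37], [-2.13, 2.11], [-1.35, 1.29], [-3.14, 3.14]. Speed limits (rad/s): [1.89, 1.89, 2.57, 2.79, 3.14, 3.14].

## Interface

Orientations are given as a unit quaternion [x, y, z, w].
In Python, from plant import env, optics, workorder gives the robot as it stands.
- The arm moves only by the shell command python3 -m inch 'ROWS' [FORCE]. ROWS is JSON, a list that holds one entry, the list of rows, each a list of 7 numbers: the opening, from 0 (shut) to 1 (fully open), then the shift along the world's x, y, z in cm, then the turn, a rotation vector about the world's x, y, z in rad. A call has 1 to 5 rows; each row shifts and turns the commanded pose from where the row before left it; what a row does not reach is not made up. A row lasts 1/8 s, in which the tool goes at most 62.5 mm and 10.7 degrees, less where a joint would pass 70% of its speed; a pose out of reach is approached as far as the arm can. A call with a gripper value outside its range is refused whole. The fingers move at their own pace and stop on an object; FORCE is the grip in N (left out, the last holds). Time passes only in rows, so rows that do not move let the fingers close. It gives the time, the measured TCP pose, the force, the opening and the grip force at its end, in the units of the state.
- env.state(): the state, without advancing time (a new reading comes with each control period).
- optics.snapshot(name): name is "scene" or "top"; returns a dict with "color" (420x560x3 uint8, blue, green, red), "K" (3x3 intrinsics, pixels), "eye" and "orientation" of the camera in the world. Camera axes: x right, y down, z forward; pixel columns grow to the right and rows downward; lengths in m; the calibration is good to about 2 mm. A picture is of the moment at which its call begins. There is no depth.
- workorder.finish_job(): hands the job in; it is judged then, once.
The state is a dict: "time_s": time; "joint_pos": joint angles; "qvel": joint speeds; "joint_efforts": joint torques, N m; "ee_pos": TCP position; "eef_rot": TCP orientation; "ft_force": force on the tool from outside, world axes, zero at the start; "wrist_torque": the same for the moment, N m; "grip_width": finger opening in m; "grip_force": force on a finger pad.
Only numpy, scipy, OpenCV 4.12 (cv2) and the standard library are available. Lean on these libraries where they do the work, as an engineer would, in place of code of your own. Each camera call takes 0.05 s, during which the arm holds its last target. There are 200 camera calls.

## Working session

There is one attempt and no reset: what is moved stays moved. The work goes in short steps, Python scripts to look and compute and a shell command to move; the robot and the scene stay as the last step left them, time stands still between calls to the robot, and variables do not carry over. Pictures are saved under pics/ and viewed, at most 10 in all, crops included, and the job is handed in when it is done.

```bash
ls; mkdir -p pics
python3 - <<'E'
from plant import env, optics
import cv2
print(env.state())
for n in("scene","top"):
    s=optics.snapshot(n); cv2.imwrite(f"pics/{n}0.png",s["color"]); print(n,s["K"],s["eye"],s["orientation"])
E
```

```text
pics
{'time_s': 0.0, 'joint_pos': array([ 1.04869187e+00,  2.63532309e-01, -4.89605788e-02,  1.25938787e+00,
        2.13359131e-05,  1.41549946e+00]), 'qvel': array([-0.00049401, -0.00019204, -0.0013511 ,  0.00116034, -0.00134089,
        0.00022142]), 'joint_efforts': array([ 3.69319052e-03, -6.37623739e+01,  3.84557605e+01,  1.37559429e-02,
        3.40425731e-04,  1.52319041e-05]), 'ee_pos': array([0.18814088, 0.48983086, 0.23081155]), 'eef_rot': array([ 1.82377315e-01,  9.83228468e-01, -5.07866727e-04, -1.90219607e-04]), 'ft_force': array([-0.48526885, -0.22183123,  0.67347448]), 'wrist_torque': array([-0.03959268,  0.0287678 ,  0.01442925]), 'grip_force': 0.0, 'grip_width': 0.08539453845026727}
scene [[397.75479102   0.         283.17595974]
 [  0.         397.75479102 209.55806649]
 [  0.           0.           1.        ]] [ 1.06396817 -0.23261577  0.88075378] [ 0.82802633  0.48435367 -0.13720863 -0.2468759 ]
top [[541.28654775   0.         283.5299534 ]
 [  0.         541.28654775 204.89530057]
 [  0.           0.           1.        ]] [0.33776668 0.02590506 1.49862008] [-0.69377251  0.71409915 -0.0649399   0.06726756]
```

View pics/scene0.png

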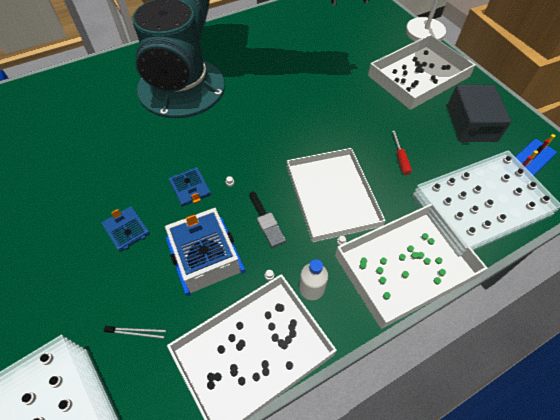

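View pics/top0.png

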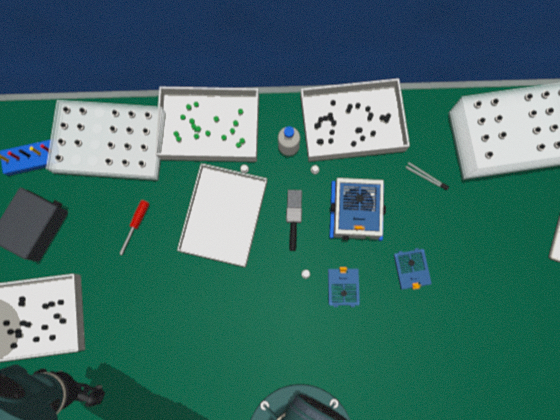

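The scene view shows the ioniser at about (203,250) with its orange tab at (192,222), towards the robot. The top view shows it at (358,209) and the empty tray at (223,215). I'll enlarge both.

Run:
```python
import cv2, numpy as np
a=cv2.imread("pics/scene0.png")[195:305,150:255]; b=cv2.imread("pics/top0.png")[165:250,315:400]
a=cv2.resize(a,(0,0),fx=5,fy=5,interpolation=cv2.INTER_CUBIC)[:550,:400+125]
b=cv2.resize(b,(0,0),fx=6,fy=6,interpolation=cv2.INTER_CUBIC)
cv2.imwrite("pics/a1.png",a);cv2.imwrite("pics/b1.png",b)
```

```text
(no output)
```

View pics/a1.png

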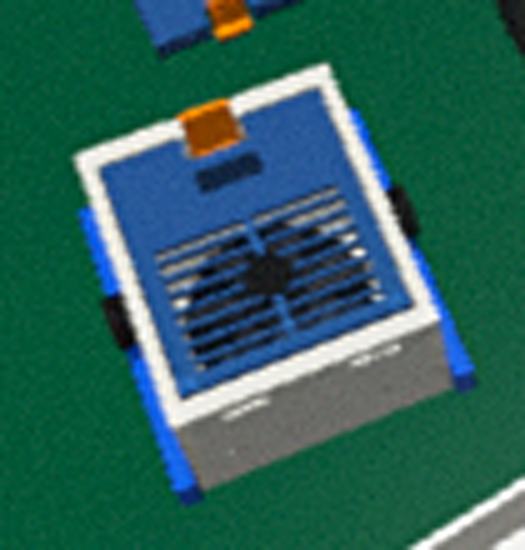

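View pics/b1.png

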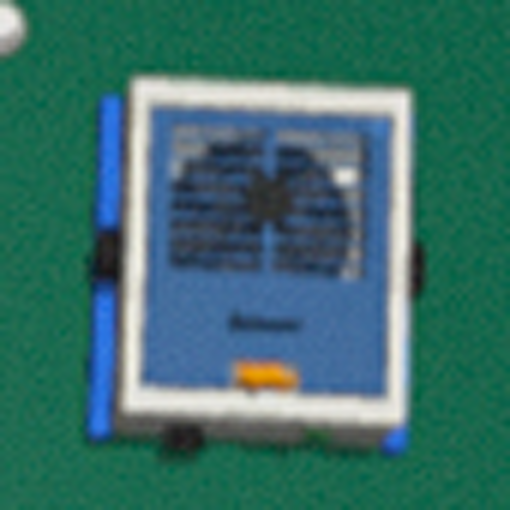

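```bash
cat > h.py <<'E'
import numpy as np
from scipy.spatial.transform import Rotation as R
from scipy.optimize import least_squares
CAL={"scene":((397.75479102,283.17595974,209.55806649),[1.06396817,-0.23261577,0.88075378],[0.82802633,0.48435367,-0.13720863,-0.2468759]),
"top":((541.28654775,283.5299534,204.89530057),[0.33776668,0.02590506,1.49862008],[-0.69377251,0.71409915,-0.0649399,0.06726756])}
def proj(n,P):
    (f,cx,cy),e,q=CAL[n]; p=R.from_quat(q).inv().apply(np.atleast_2d(P)-e)
    return f*p[:,:2]/p[:,2:]+[cx,cy]
def tri(s,t):
    r=least_squares(lambda P:np.r_[(proj("scene",P)-s).ravel(),(proj("top",P)-t).ravel()],[.5,0,.05]); return r.x,np.sqrt(r.cost)
def ray(n,uv,z):
    (f,cx,cy),e,q=CAL[n]; d=R.from_quat(q).apply([(uv[0]-cx)/f,(uv[1]-cy)/f,1]); e=np.array(e); return e+d*(z-e[2])/d[2]
def fit(local,S,T,x0):
    # pose x,y,z,yaw of a rectangle's corners
    def w(p): return R.from_euler('z',p[3]).apply(local)+p[:3]
    r=least_squares(lambda p:np.r_[(proj("scene",w(p))-S).ravel(),(proj("top",w(p))-T).ravel()],x0); return r.x,np.sqrt(2*r.cost/(2*(len(S)+len(T))))
E
python3 - <<'E'
from h import *
ca=lambda u:[150+(u[0]+.5)/5-.5,195+(u[1]+.5)/5-.5]
cb=lambda u:[315+(u[0]+.5)/6-.5,165+(u[1]+.5)/6-.5]
S=[ca(u) for u in[(77,158),(328,66),(438,315),(175,425)]]
T=[cb(u) for u in[(405,420),(122,410),(133,77),(412,90)]]
for s,t in zip(S,T): print(tri(s,t))
L=np.array([[-75,-62,0],[-75,62,0],[75,62,0],[75,-62,0]])/1e3
print("ion",fit(L,S,T,[.5,-.1,.075,0]))
# tab +x face top corners (scene) 
S2=[[288,160],[352,149],[384,222],[312,240]]
T2=[[246,265],[179,250],[202,165],[267,179]]
L2=np.array([[-125,-95,0],[-125,95,0],[125,95,0],[125,-95,0]])/1e3
for s,t in zip(S2,T2): print(tri(s,t))
print("tray",fit(L2,S2,T2,[.5,.2,.03,0]))
E
```

```text
(array([ 0.52037028, -0.23228732,  0.07152026]), np.float64(0.010022959279027712))
(array([ 0.52877255, -0.10783013,  0.06899283]), np.float64(0.030579544606823442))
(array([ 0.6783675 , -0.12007988,  0.0753923 ]), np.float64(0.3735926634909375))
(array([ 0.66938958, -0.24321088,  0.07461171]), np.float64(0.3356296213766473))
ion (array([ 0.59922638, -0.17587324,  0.07241514, -0.07586816]), np.float64(0.36974068023955764))
(array([0.45495781, 0.13589886, 0.02954026]), np.float64(1.182162137852551))
(array([0.50230788, 0.31940046, 0.02140122]), np.float64(1.2825622326087127))
(array([0.74126852, 0.25552399, 0.01621819]), np.float64(0.5510527924937073))
(array([0.69495099, 0.07096329, 0.01219433]), np.float64(0.1269230442648952))
tray (array([ 0.59804407,  0.1953611 ,  0.01979216, -0.26429245]), np.float64(0.9959426595663464))
```

Ioniser: centre about (0.599, -0.176), yaw -0.076, rim height 0.072 to 0.075. Tray: about (0.598, 0.195), yaw -0.26. I'll move to above the pinch point, at (0.553, -0.172).

```bash
r='[[[1,2.8,-5.1,0,0,0,-0.0985],[1,2.8,-5.1,0,0,0,-0.0985],[1,2.8,-5.1,0,0,0,-0.0985],[1,2.8,-5.1,0,0,0,-0.0985],[1,2.8,-5.1,0,0,0,-0.0985]]]'; unset r
python3 -m inch '[[[1,2.8,-5.1,0,0,0,-0.0985],[1,2.8,-5.1,0,0,0,-0.0985],[1,2.8,-5.1,0,0,0,-0.0985],[1,2.8,-5.1,0,0,0,-0.0985],[1,2.8,-5.1,0,0,0,-0.0985]]]' 20
python3 -m inch '[[[1,2.8,-5.1,0,0,0,-0.0985],[1,2.8,-5.1,0,0,0,-0.0985],[1,2.8,-5.1,0,0,0,-0.0985],[1,2.8,-5.1,0,0,0,-0.0985],[1,2.8,-5.1,0,0,0,-0.0985]]]'
python3 -m inch '[[[0.75,2.8,-5.1,0,0,0,-0.0985],[0.75,2.8,-5.1,0,0,0,-0.0985],[0.75,2.8,-5.1,0,0,0,-0.0985],[0.75,0,0,0,0,0,0],[0.75,0,0,0,0,0,0]]]'
python3 - <<'E'
from h import *
yaw=-.0759;A=R.from_euler('z',yaw)
g=lambda p:A.apply(p)+[.5992,-.1759,.055]
for n,p in dict(tabtop=[-.0625,0,.04],tabR=[-.0625,-.012,.04],tabL=[-.0625,.012,.04],rib=[-.030,0,.04],ribR=[-.030,-.015,.04],ribL=[-.03,.015,.04]).items():
    s=proj("scene",g(p))[0];t=proj("top",g(p))[0]
    print(n,((s-[150,195])*5+2).round(),((t-[315,165])*6+2.5).round())
print(g([-.04625,0,.032]),g([.0675,0,.0125]))
E
```

```text
time_s: 0.72
ee_pos: [0.3287, 0.2334, 0.2312]
eef_rot: [0.418, 0.909, 0.0, 0.0]
ft_force: [1.8, 1.0, 0.5]
grip_width: 0.0852
grip_force: 0.0
time_s: 1.35
ee_pos: [0.4688, -0.0219, 0.2312]
eef_rot: [0.627, 0.779, 0.0, -0.0]
ft_force: [2.1, 0.2, -0.7]
grip_width: 0.0854
grip_force: 0.0
time_s: 1.98
ee_pos: [0.5519, -0.1727, 0.2309]
eef_rot: [0.734, 0.68, -0.0, -0.001]
ft_force: [-0.7, -0.0, 0.2]
grip_width: 0.064
grip_force: 0.0
tabtop [203. 104.] [272. 379.]
tabR [178. 113.] [299. 381.]
tabL [228.  95.] [244. 378.]
rib [225. 159.] [273. 306.]
ribR [193. 171.] [308. 307.]
ribL [256. 147.] [239. 304.]
[ 0.55308315 -0.17239299  0.087     ] [ 0.66650567 -0.18101833  0.0675    ]
```

```bash
python3 -m inch '[[[0.65,0.1,0.2,-5,0,0,0],[0.65,0,0,-5,0,0,0],[0.65,0,0,-3,0,0,0],[0.65,0,0,0,0,0,0],[0.65,0,0,0,0,0,0]]]'
python3 - <<'E'
from plant import optics
import cv2,numpy as np
a=optics.snapshot("scene")["color"][165:265,130:270]; b=optics.snapshot("top")["color"][170:250,300:412]
cv2.imwrite("pics/c2.png",np.hstack([cv2.resize(x,(400,286),interpolation=cv2.INTER_CUBIC) for x in(a,b)]))
E
```

```text
time_s: 2.6
ee_pos: [0.5538, -0.1706, 0.1029]
eef_rot: [0.733, 0.68, 0.0, 0.001]
ft_force: [0.4, 0.2, 1.2]
grip_width: 0.0555
grip_force: 0.0
```

View pics/c2.png

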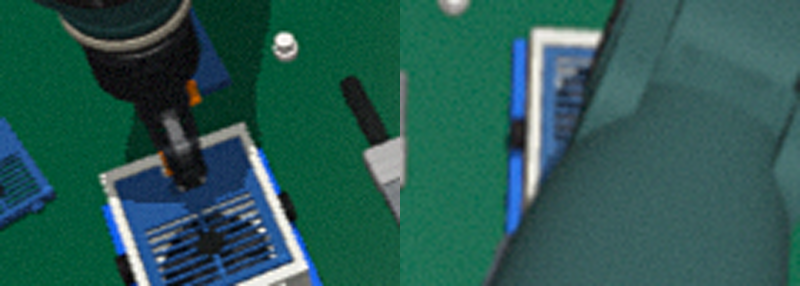

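The fingers sit over the tab and rib (finger tip at about (188,182) in the crop, in line with the tab). I'll descend slowly.

```bash
python3 -m inch '[[[0.6,0,0,-1.0,0,0,0],[0.6,0,0,-1.0,0,0,0],[0.6,0,0,-0.4,0,0,0],[0.6,0,0,0,0,0,0],[0.6,0,0,0,0,0,0]]]'
python3 -m inch '[[[0.5,0,0,0,0,0,0],[0.45,0,0,0,0,0,0],[0.45,0,0,0,0,0,0]]]'
```

```text
time_s: 3.32
ee_pos: [0.5534, -0.171, 0.0774]
eef_rot: [0.734, 0.68, 0.0, 0.0]
ft_force: [-0.3, -0.3, -0.1]
grip_width: 0.0513
grip_force: 0.0
time_s: 3.7
ee_pos: [0.5533, -0.171, 0.0774]
eef_rot: [0.734, 0.68, 0.0, 0.0]
ft_force: [-0.1, 0.1, -0.7]
grip_width: 0.0388
grip_force: 0.0
```

```bash
python3 -m inch '[[[0.42,0,0,0,0,0,0],[0.42,0,0,0,0,0,0]]]'
python3 -m inch '[[[0.405,0,0,0,0,0,0],[0.405,0,0,0,0,0,0]]]'
```

```text
time_s: 3.95
ee_pos: [0.5533, -0.1709, 0.0773]
eef_rot: [0.734, 0.68, 0.0, -0.0]
ft_force: [0.0, 0.1, 0.0]
grip_width: 0.0361
grip_force: 0.0
time_s: 4.2
ee_pos: [0.5533, -0.1709, 0.0773]
eef_rot: [0.734, 0.68, 0.0, 0.0]
ft_force: [-0.3, 0.4, 0.7]
grip_width: 0.0348
grip_force: 0.0
```

```bash
python3 -m inch '[[[0.393,0,0,0,0,0,0],[0.393,0,0,0,0,0,0],[0.393,0,0,0,0,0,0]]]'
```

```text
time_s: 4.58
ee_pos: [0.5533, -0.1709, 0.0773]
eef_rot: [0.734, 0.68, -0.0, -0.0]
ft_force: [0.0, 0.6, -0.4]
grip_width: 0.0337
grip_force: 0.0
```

```bash
python3 -m inch '[[[0.38,0,0,0,0,0,0],[0.38,0,0,0,0,0,0],[0.38,0,0,0,0,0,0]]]'
```

```text
time_s: 4.95
ee_pos: [0.5534, -0.1709, 0.0773]
eef_rot: [0.734, 0.68, 0.0, 0.0]
ft_force: [1.3, -0.2, 0.3]
grip_width: 0.0323
grip_force: 1.7
```

```bash
python3 -m inch '[[[0.37,0.0,0,0,0,0,0],[0.37,0,0,0,0,0,0],[0.37,0,0,0,0,0,0]]]'
```

```text
time_s: 5.32
ee_pos: [0.5536, -0.171, 0.0774]
eef_rot: [0.734, 0.68, 0.0, 0.0]
ft_force: [3.7, 0.1, 1.1]
grip_width: 0.0315
grip_force: 4.0
```

```bash
python3 -m inch '[[[0.37,0.1,-0.01,0,0,0,0],[0.37,0,0,0,0,0,0],[0.37,0,0,0,0,0,0]]]'
```

```text
time_s: 5.7
ee_pos: [0.5539, -0.1709, 0.0771]
eef_rot: [0.734, 0.68, -0.0, -0.0]
ft_force: [-1.5, -0.1, 2.3]
grip_width: 0.0315
grip_force: 1.3
```

```bash
python3 -m inch '[[[0.358,0.04,0,0,0,0,0],[0.358,0,0,0,0,0,0],[0.347,0.05,0,0,0,0,0],[0.347,0,0,0,0,0,0],[0.347,0,0,0,0,0,0]]]'
```

```text
time_s: 6.32
ee_pos: [0.555, -0.171, 0.0773]
eef_rot: [0.734, 0.68, -0.0, -0.0]
ft_force: [-2.8, -1.5, 4.0]
grip_width: 0.0297
grip_force: 3.1
```

```bash
python3 -m inch '[[[0.347,-0.03,0,0.05,0,0,0],[0.347,0,0,0,0,0,0],[0.347,0,0,0,0,0,0]]]'
```

```text
time_s: 6.7
ee_pos: [0.555, -0.1709, 0.0777]
eef_rot: [0.734, 0.68, 0.0, -0.0]
ft_force: [0.2, 0.3, -1.5]
grip_width: 0.0295
grip_force: 4.7
```

```bash
python3 -m inch '[[[0.335,0.05,0,-0.01,0,0,0],[0.335,0,0,0,0,0,0],[0.323,0.05,0,0,0,0,0],[0.323,0,0,0,0,0,0],[0.323,0,0,0,0,0,0]]]'
```

```text
time_s: 7.32
ee_pos: [0.5559, -0.171, 0.0777]
eef_rot: [0.734, 0.68, -0.0, -0.0]
ft_force: [-0.6, -0.3, -1.1]
grip_width: 0.0276
grip_force: 7.1
```

```bash
python3 -m inch '[[[0.311,0.05,0,0,0,0,0],[0.311,0,0,0,0,0,0],[0.299,0.05,0,0,0,0,0],[0.299,0,0,0,0,0,0],[0.299,0,0,0,0,0,0]]]'
```

```text
time_s: 7.95
ee_pos: [0.5569, -0.1711, 0.0777]
eef_rot: [0.734, 0.68, -0.0, 0.0]
ft_force: [0.0, 1.2, -0.1]
grip_width: 0.0257
grip_force: 9.6
```

```bash
python3 -m inch '[[[0.290,0.04,0,0,0,0,0],[0.290,0,0,0,0,0,0],[0.281,0.04,0,0,0,0,0],[0.281,0,0,0,0,0,0],[0.281,0,0,0,0,0,0]]]'
python3 - <<'E'
from h import *
y=-.0759; ax=np.array([-np.sin(y),np.cos(y),0]); lug=np.array([.6665,-.179,.0675]); p=np.array([.5577,-.1711,.0777])
for d in range(2,16,1): print(d,((R.from_rotvec(ax*np.radians(d)).apply(p-lug)+lug-p)*100).round(3))
print(ax)
E
```

```text
time_s: 8.57
ee_pos: [0.5577, -0.1711, 0.0777]
eef_rot: [0.734, 0.68, -0.0, 0.0]
ft_force: [-0.8, -0.7, 0.4]
grip_width: 0.0241
grip_force: 11.3
2 [ 0.042 -0.003  0.38 ]
3 [ 0.068 -0.005  0.57 ]
4 [ 0.097 -0.007  0.758]
5 [ 0.13  -0.01   0.947]
6 [ 0.166 -0.013  1.135]
7 [ 0.205 -0.016  1.322]
8 [ 0.247 -0.019  1.508]
9 [ 0.293 -0.022  1.694]
10 [ 0.342 -0.026  1.879]
11 [ 0.394 -0.03   2.063]
12 [ 0.449 -0.034  2.246]
13 [ 0.508 -0.039  2.428]
14 [ 0.569 -0.043  2.609]
15 [ 0.634 -0.048  2.789]
[0.07582715 0.99712098 0.        ]
```

```bash
python3 -m inch '[[[0.281,0.01,0,0.09,0.0007,0.0087,0],[0.281,0.01,0,0.09,0.0006,0.0079,0],[0.281,0,0,0,0,0,0],[0.281,0,0,0,0,0,0]]]'
```

```text
time_s: 9.07
ee_pos: [0.5579, -0.171, 0.0794]
eef_rot: [0.734, 0.68, -0.006, -0.006]
ft_force: [-0.3, 0.2, -1.7]
grip_width: 0.0243
grip_force: 11.5
```

```bash
python3 -m inch '[[[0.281,0.01,0,0.09,0.0007,0.0087,0],[0.281,0.01,0,0.10,0.0007,0.0087,0],[0.281,0,0,0,0,0,0],[0.281,0,0,0,0,0,0]]]'
```

```text
time_s: 9.57
ee_pos: [0.5581, -0.171, 0.0813]
eef_rot: [0.734, 0.679, -0.012, -0.013]
ft_force: [-0.4, 0.7, -1.6]
grip_width: 0.0244
grip_force: 11.5
```

```bash
python3 -m inch '[[[0.281,0.026,0,0.19,0.0013,0.0174,0],[0.281,0.029,-0.003,0.19,0.0013,0.0174,0],[0.281,0.033,-0.003,0.19,0.0013,0.0174,0],[0.281,0.036,-0.003,0.19,0.0013,0.0174,0],[0.281,0,0,0,0,0,0]]]'
```

```text
time_s: 10.2
ee_pos: [0.5596, -0.1712, 0.0889]
eef_rot: [0.733, 0.679, -0.035, -0.038]
ft_force: [0.3, 0.2, -2.0]
grip_width: 0.0242
grip_force: 11.5
```

```bash
python3 -m inch '[[[0.281,0.06,-0.005,0.28,0.002,0.0261,0],[0.281,0.067,-0.005,0.28,0.002,0.0261,0],[0.281,0.075,-0.005,0.28,0.002,0.0261,0],[0.281,0.081,-0.005,0.27,0.002,0.0261,0],[0.281,0,0,0,0,0,0]]]'
```

```text
time_s: 10.82
ee_pos: [0.5621, -0.1712, 0.0998]
eef_rot: [0.73, 0.676, -0.071, -0.077]
ft_force: [-0.6, -0.7, -1.1]
grip_width: 0.0242
grip_force: 10.8
```

```bash
python3 -m inch '[[[0.281,-0.25,0.02,0,0,0,0],[0.281,-0.25,0.02,0,0,0,0],[0.281,-0.1,0.008,0,0,0,0],[0.281,0,0,0,0,0,0]]]'
```

```text
time_s: 11.32
ee_pos: [0.5561, -0.1708, 0.1002]
eef_rot: [0.73, 0.676, -0.071, -0.076]
ft_force: [-0.2, 1.0, -0.4]
grip_width: 0.0241
grip_force: 11.6
```

```bash
python3 -m inch '[[[0.281,-0.2,0.015,0,0,0,0],[0.281,-0.2,0.015,0,0,0,0],[0.281,-0.1,0.007,0,0,0,0],[0.281,0,0,0,0,0,0]]]'
```

```text
time_s: 11.82
ee_pos: [0.5511, -0.1705, 0.1001]
eef_rot: [0.73, 0.676, -0.071, -0.076]
ft_force: [-0.2, -0.4, -1.1]
grip_width: 0.0239
grip_force: 11.6
```

```bash
python3 -m inch '[[[0.281,0,0,0.2,0,0,0],[0.281,0,0,0.2,0,0,0],[0.281,0,0,0.2,0,0,0],[0.281,0,0,0.2,0,0,0],[0.281,0,0,0,0,0,0]]]'
```

```text
time_s: 12.45
ee_pos: [0.5512, -0.1705, 0.1082]
eef_rot: [0.73, 0.676, -0.071, -0.076]
ft_force: [-0.3, 0.8, -1.2]
grip_width: 0.0242
grip_force: 11.6
```

```bash
python3 -m inch '[[[0.281,0,0,1,0,0,0],[0.281,0,0,2,0,0,0],[0.281,0,0,2,0,0,0],[0.281,0,0,2,0,0,0],[0.281,0,0,1,0,0,0]]]'
python3 - <<'E'
from plant import optics
import cv2,numpy as np
a=optics.snapshot("scene")["color"][100:300,100:400]
cv2.imwrite("pics/d3.png",cv2.resize(a,(750,500),interpolation=cv2.INTER_CUBIC))
E
```

```text
time_s: 13.08
ee_pos: [0.5515, -0.1706, 0.1895]
eef_rot: [0.73, 0.676, -0.07, -0.076]
ft_force: [0.1, 0.2, -1.7]
grip_width: 0.024
grip_force: 11.6
```

View pics/d3.png

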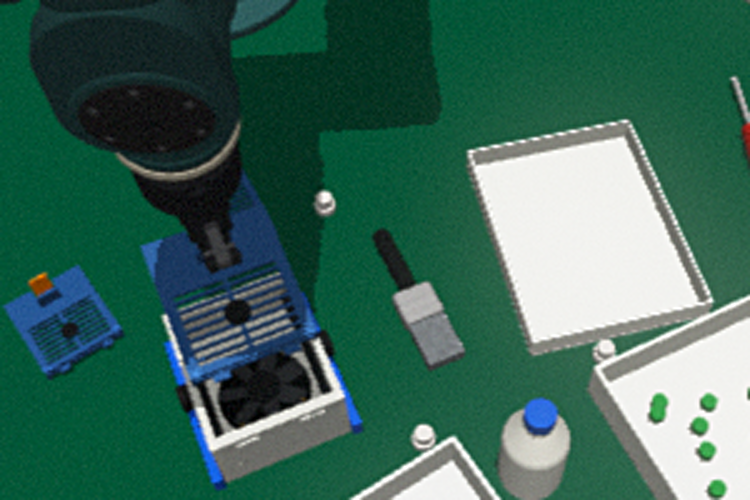

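The guard is held clear above the ioniser (it is at about (230,290), still tilted). I'll level it, then carry it to the tray.

```bash
python3 -m inch '[[[0.281,0,0,0.5,-0.004,-0.0522,0],[0.281,0,0,0.5,-0.004,-0.0522,0],[0.281,0,0,0,-0.004,-0.0522,0],[0.281,0,1,0,-0.004,-0.0522,0],[0.281,0.1,2.5,0,0,0,-0.02]]]'
python3 -m inch '[[[0.281,0.1,4,0,0,0,-0.024],[0.281,0.1,4,0,0,0,-0.024],[0.281,0.1,4,0,0,0,-0.024],[0.281,0.1,4,0,0,0,-0.024],[0.281,0.1,4,0,0,0,-0.024]]]'
python3 -m inch '[[[0.281,0.1,4,0,0,0,-0.024],[0.281,0,4,0,0,0,-0.024],[0.281,0,3.5,0,0,0,0],[0.281,0,2,0,0,0,0],[0.281,0,0.7,0,0,0,0]]]'
python3 - <<'E'
from plant import optics,env
from h import *
import cv2
s=env.state();print(s["ee_pos"],R.from_quat(s["eef_rot"]).as_matrix().round(3))
a=optics.snapshot("scene")["color"][60:280,220:490]
cv2.imwrite("pics/e4.png",cv2.resize(a,(675,550),interpolation=cv2.INTER_CUBIC))
E
```

```text
time_s: 13.75
ee_pos: [0.5514, -0.1356, 0.198]
eef_rot: [0.741, 0.671, 0.0, 0.001]
ft_force: [0.5, 0.3, -0.5]
grip_width: 0.0241
grip_force: 11.5
time_s: 14.38
ee_pos: [0.5568, 0.0658, 0.1977]
eef_rot: [0.78, 0.626, 0.0, 0.0]
ft_force: [0.7, -0.3, -1.1]
grip_width: 0.0242
grip_force: 11.5
time_s: 15.0
ee_pos: [0.558, 0.2071, 0.1977]
eef_rot: [0.794, 0.608, -0.0, 0.0]
ft_force: [-0.3, -0.7, -0.5]
grip_width: 0.0239
grip_force: 11.5
[0.55800603 0.20709976 0.19774539] [[ 0.261  0.965  0.   ]
 [ 0.965 -0.261 -0.   ]
 [-0.     0.    -1.   ]]
```

View pics/e4.png

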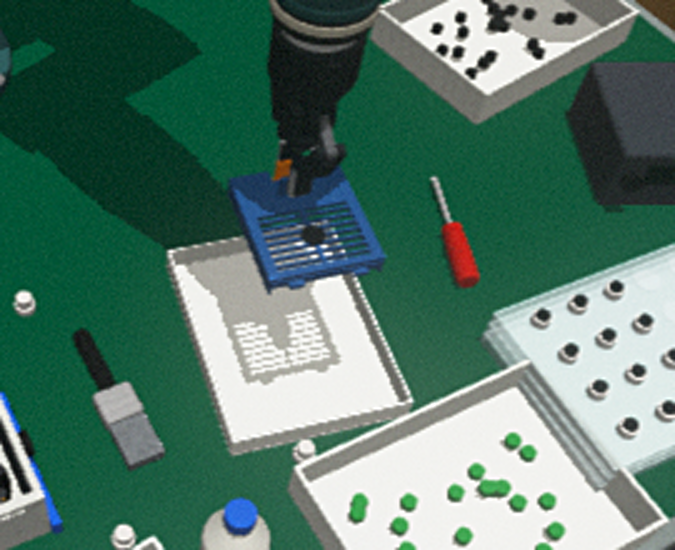

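The guard hangs level above the tray, and the shadow under it falls inside the tray. I'll lower it.

```bash
python3 -m inch '[[[0.281,0,0,-2,0,0,0],[0.281,0,0,-4,0,0,0],[0.281,0,0,-4,0,0,0],[0.281,0,0,-3.5,0,0,0],[0.281,0,0,-2,0,0,0]]]'
python3 -m inch '[[[0.281,0,0,-0.6,0,0,0],[0.281,0,0,-0.4,0,0,0],[0.281,0,0,-0.2,0,0,0],[0.281,0,0,0,0,0,0]]]'
```

```text
time_s: 15.68
ee_pos: [0.5576, 0.2051, 0.0414]
eef_rot: [0.795, 0.607, -0.001, 0.0]
ft_force: [0.4, 0.3, -0.7]
grip_width: 0.0244
grip_force: 11.5
time_s: 16.18
ee_pos: [0.5585, 0.2066, 0.0316]
eef_rot: [0.794, 0.608, 0.001, 0.0]
ft_force: [0.2, 0.2, -1.2]
grip_width: 0.0241
grip_force: 11.5
```

```bash
python3 -m inch '[[[0.281,0,0,-0.2,0,0,0],[0.281,0,0,-0.2,0,0,0],[0.281,0,0,-0.1,0,0,0],[0.281,0,0,0,0,0,0],[0.281,0,0,0,0,0,0]]]'
```

```text
time_s: 16.8
ee_pos: [0.5582, 0.2066, 0.0261]
eef_rot: [0.794, 0.608, 0.0, 0.0]
ft_force: [0.5, -0.4, -1.2]
grip_width: 0.0242
grip_force: 11.5
```

```bash
python3 -m inch '[[[0.281,0,0,-0.08,0,0,0],[0.281,0,0,0,0,0,0],[0.281,0,0,0,0,0,0]]]'
```

```text
time_s: 17.18
ee_pos: [0.5584, 0.2065, 0.0257]
eef_rot: [0.794, 0.608, 0.0, 0.001]
ft_force: [-1.6, -0.9, 5.2]
grip_width: 0.0242
grip_force: 11.4
```

It touches down at the predicted height, so I'll let go.

```bash
python3 -m inch '[[[0.32,-0.15,0.04,0,0,0,0],[0.36,-0.15,0.04,0,0,0,0],[0.40,-0.1,0.04,0,0,0,0],[0.45,0,0,0,0,0,0],[0.55,0,0,0,0,0,0]]]'
python3 -m inch '[[[0.65,0,0,0,0,0,0],[0.65,0,0,0.5,0,0,0],[0.65,0,0,1,0,0,0],[0.65,0,0,2,0,0,0],[0.65,0,0,4,0,0,0]]]'
python3 -m inch '[[[0.65,0,0,5,0,0,0],[0.65,-3,0,5,0,0,0],[0.65,-5,0,3,0,0,0],[0.65,-4,0,0,0,0,0],[0.65,0,0,0,0,0,0]]]'
python3 - <<'E'
from plant import optics
import cv2,numpy as np
a=optics.snapshot("scene")["color"][120:260,260:420]
cv2.imwrite("pics/f5.png",cv2.resize(a,(640,560),interpolation=cv2.INTER_CUBIC))
E
```

```text
time_s: 17.8
ee_pos: [0.554, 0.2077, 0.0252]
eef_rot: [0.794, 0.608, 0.0, 0.0]
ft_force: [0.7, 0.2, -0.1]
grip_width: 0.0468
grip_force: 0.0
time_s: 18.42
ee_pos: [0.5534, 0.2076, 0.1008]
eef_rot: [0.794, 0.608, -0.001, -0.0]
ft_force: [0.2, -0.2, 0.1]
grip_width: 0.0557
grip_force: 0.0
time_s: 19.05
ee_pos: [0.432, 0.2078, 0.2319]
eef_rot: [0.794, 0.608, 0.001, 0.001]
ft_force: [-0.0, 0.5, 0.1]
grip_width: 0.0554
grip_force: 0.0
```

View pics/f5.png

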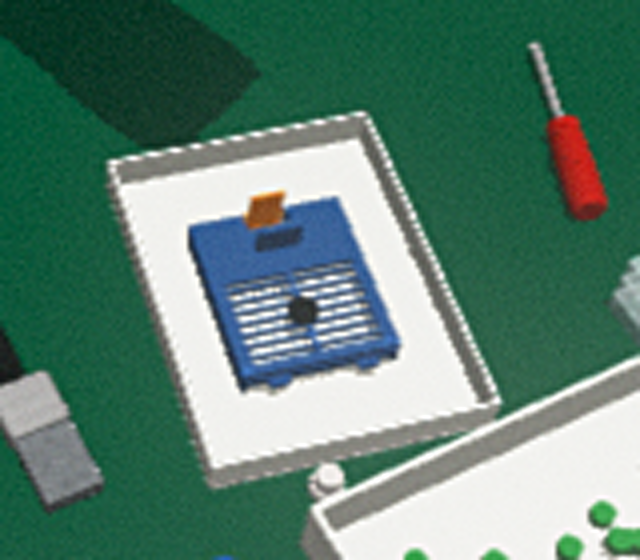

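The guard lies flat in the tray with its louvred face up, centred at about (295,295), and the gripper is clear of it.

```bash
python3 -c "
from plant import workorder
print(workorder.finish_job())"
```

```text
the job is handed in; nothing more can be done
None
```

The guard came off cleanly and is lying flat, louvred face up, in the white tray with the gripper clear; I handed the job in at about 19 s of the 66 s allowed, but the hand-in did not report a verdict.

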